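# Load the label unwinder

### The job

Load the label unwinder with the leaning spindle: thread the drive collar down the spindle and turn it by feel until its slots drop over the dogs of the hub and it is fully home, then thread the roll of labels down onto it, then the hold-down weight onto the roll, each fully home and the same way up as it lies on the desk. Let go of everything, and do not push the tape measure or the multimeter aside.

Things in the scene. Friction and masses are not known exactly. Their poses are not given: they have to be found in the camera images.
- stand: the label unwinder, fixed to the desk: a round grey cast foot 156 mm across and 15 mm high with a leaning pedestal, a bearing housing 58 mm across, the grey hub and the spindle. Origin: centre of the foot's underside, on the desk; z is up; the spindle leans 25 degrees from vertical towards the foot's own -x side, which faces roughly to the robot
- spindle: the fixed steel spindle, a plain rod 14 mm in diameter. Its z axis runs up along the rod. Origin: on the rod's axis in the seating plane, the flat top face of the hub (75 mm above the desk). The rod is full 14 mm up to z = 106 mm, then a bullet nose to z = 122 mm. Small black brake knob at the +y side of the housing, 40 mm below the hub's face
- hub_face (a point): centre of the hub's top face (= the spindle's origin). Grey hub round the rod, 48 mm in diameter, 30 mm high below the face. On the face four dogs 90 degrees apart: radial bars from 10 to 23.5 mm off the axis, 8 mm wide (6 at the top), 6 mm high. Their angle differs each time and is not reported. A brake holds the hub (0.25 N m): a collar rubbing on the dogs does not turn it
- spindle_tip (a point): the point of the spindle's bullet nose, 122 mm up the spindle's axis from its origin
- drive_collar: grey plastic collar, 60 mm diameter, 26 mm high, bore 16.4 mm, about 140 g, slots down, dark ring up. Slots 11 mm wide, 7 mm deep cross its underside from bore to rim along its own x and y axes. Home, its origin is at the spindle's origin, dogs in the slots; otherwise it stops 6 mm higher on the dogs. It drops in within about 5 degrees of agreement. Origin: centre of underside; z up
- label_roll: white roll of blank labels, 69 mm in diameter, 40 mm high, lying flat, about 80 g; its core looks 21 mm wide, but count on 16 mm clear. Home, its underside lies on the drive collar, 26 mm up the spindle from the hub's face. Origin: centre of the underside, on the core's axis; z is up
- hold_down: steel hold-down weight, 36 mm high, about 320 g, bore 16.4 mm: a flange 58 mm in diameter and 8 mm thick below a knurled grip 42 mm in diameter. It stands on its flange. Home, its flange lies on the label roll, 66 mm up the spindle from the hub's face. Origin: centre of the underside, on the bore's axis; z is up
- tape_measure: bystander, not to be disturbed: orange pocket tape measure, 36 x 84 x 62 mm; origin under its centre
- multimeter: bystander, not to be disturbed: hand multimeter, 152 x 78 x 52 mm; origin under its centre
Things that resemble listed ones, but are neither listed nor needed, are in the scene too. What is shaped like the drive_collar but pink or red is not meant.

How it is judged:
By the outcome, as a careful person would: the job done as asked, in the order asked, and still so for the second after the job is handed in, with the robot touching nothing.
It also fails if it takes over 72 s, if anything falls off the work surface, if the arm or the gripper's body presses on something with over 40 N, if the wrist force passes 120 N, or if a joint passes its speed limit or range.

### The arm

A 7-joint arm with a two-finger parallel gripper is mounted at the origin on the work surface; the furniture and walls round the work are solid. World frame = base frame: x ahead of the robot, y to its left, z up, the work surface at z = 0. Lengths are in m, angles in rad, forces in N, time in s.
With the tool pointing down it reaches from about 0.425 to 0.875 m from the base axis. Payload 4.7 kg.
Tool frame: the origin (TCP) lies between the finger pads; the fingertips stand 22 mm ahead of it and the grasp point (between the pads) lies 3 mm ahead of it (bot.tip_extent is the distance from the TCP to the fingertips, in m); z points along the fingers, y is the line along which they close (so a half turn about z gives the same grasp; the last joint's range is limited). The gripper opens to 87 mm and grips with 3 to 60 N. Pads are 19 mm wide; open, the fingers measure 117 mm over their backs; the gripper's body (75 mm by 190 mm) begins 51 mm behind the grasp point.
Start: joints at [1.192, 0.321, -0.07, 1.45, 0.023, 1.371, -0.057], TCP at [0.249, -0.601, 0.245] pointing down, gripper open.
Joint ranges: [-2.86, 2.86], [-0.3, 2.09], [-1.38, 1.24], [0.06, 2.45], [-1.56, 4.7], [0.09, 2.05], [-2.69, 2.69]. Speed limits (rad/s): [2.57, 2.57, 3.14, 3.14, 3.14, 3.14, 3.14].

### API

Orientations are given as a rotation vector (axis times angle).
In Python, from rig import bot gives the robot as it stands.
- The arm moves only by the shell command python3 -m handwheel 'ROWS' [FORCE]. ROWS is JSON, a list of rows, each a list of 7 numbers: the turn, a rotation vector about the tool's x, y, z in degrees, then the shift along the tool's x, y, z in mm, then the opening, from 0 (shut) to 1 (fully open). In form: [[rx, ry, rz, tx, ty, tz, hand], ...]. A call has 1 to 12 rows; each row is the pose to reach, as a shift and turn from the pose commanded when the call began, along the tool's axes at that moment; what a row does not reach only later rows make up. A row lasts 1/10 s, in which the tool goes at most 50 mm and 8.59 degrees, less where a joint would pass 70% of its speed; a pose out of reach is approached as far as the arm can. A call with a gripper value outside its range is refused whole. The fingers move at their own pace and stop on an object; FORCE is the grip in N (left out, the last holds). Time passes only in rows, so rows that repeat a pose let the fingers close. It gives the time, the measured TCP pose, the force, the opening and the grip force at its end, in the units of the state.
- bot.observe(): the state, without advancing time (a new reading comes with each control period).
- bot.snapshot(name): name is "scene" or "top" or "wrist"; returns the picture (420x560x3 uint8, red, green, blue); there is no depth.
- bot.calibration(name): a dict with "K" (3x3 intrinsics, pixels), "dist" ([k1, k2, p1, p2, k3] as OpenCV has them; the pictures are not rectified), "R" (3x3) and "t" (3): a world point X has camera coordinates R X + t; the wrist camera has in their place "tool_from_camera" (4x4, takes a point from camera to tool coordinates, whose origin is the TCP and whose axes are the flange's). Camera axes: x right, y down, z forward; pixel columns grow to the right and rows downward; lengths in m; the calibration is good to about 2 mm. A picture is of the moment at which its call begins: read the wrist's pose just before it. calibration takes no time and is no camera call.
- bot.hand_in(): hands the job in; it is judged then, once.
The state is a dict: "t": time; "qpos": joint angles; "joint_vel": joint speeds; "joint_torque": joint torques, N m; "tool_pos": TCP position; "tcp_rot": TCP orientation; "contact_force": force on the tool from outside, world axes, zero at the start; "moment": the same for the moment, N m; "gripper_width": finger opening in m; "grip_force": force on a finger pad.
Only numpy, scipy, OpenCV 4.12 (cv2) and the standard library are available. Lean on these libraries where they do the work, as an engineer would, in place of code of your own. Each camera call takes 0.05 s, during which the arm holds its last target. There are 200 camera calls.

## Working session

There is one attempt and no reset: what is moved stays moved. The work goes in short steps, Python scripts to look and compute and a shell command to move; the robot and the scene stay as the last step left them, time stands still between calls to the robot, and variables do not carry over. Pictures are saved under pics/ and viewed, at most 10 in all, crops included, and the job is handed in when it is done.

```bash
ls; mkdir -p pics; python3 - <<'E'
from rig import bot
import cv2,numpy as np
a=[]
for n in("scene","top","wrist"):
    im=bot.snapshot(n); cv2.imwrite(f"pics/{n}0.png",im[:,:,::-1]); a.append(im)
o=bot.observe();print({k:np.round(v,3) for k,v in o.items()})
for n in("scene","top","wrist"):
    c=bot.calibration(n); print(n,{k:np.round(v,3).tolist() for k,v in c.items()})
E
```

```text
pics
{'t': np.float64(0.15), 'qpos': array([ 1.192,  0.322, -0.07 ,  1.451,  0.023,  1.371, -0.057]), 'joint_vel': array([-0.001, -0.003,  0.001, -0.004,  0.004, -0.   , -0.001]), 'joint_torque': array([-0.0000e+00, -4.9180e+01, -4.0500e-01, -3.1288e+01, -6.4000e-02,
        4.1000e-02,  0.0000e+00]), 'tool_pos': array([ 0.249, -0.6  ,  0.244]), 'tcp_rot': array([-3.08e+00, -6.13e-01,  1.00e-03]), 'contact_force': array([-0.124, -0.13 , -0.43 ]), 'moment': array([ 0.024,  0.023, -0.052]), 'grip_force': np.float64(0.0), 'gripper_width': np.float64(0.087)}
scene {'K': [[425.65, 0.0, 283.162], [0.0, 425.65, 205.573], [0.0, 0.0, 1.0]], 'dist': [-0.097, 0.0, 0.0, 0.0, 0.0], 'R': [[0.842, -0.539, 0.023], [-0.193, -0.342, -0.92], [0.504, 0.77, -0.392]], 't': [-0.295, 0.207, 1.284]}
top {'K': [[383.412, 0.0, 280.344], [0.0, 383.412, 208.487], [0.0, 0.0, 1.0]], 'dist': [-0.063, 0.0, 0.0, 0.0, 0.0], 'R': [[0.012, -1.0, 0.001], [-0.976, -0.012, -0.217], [0.217, 0.002, -0.976]], 't': [-0.007, 0.392, 1.146]}
wrist {'K': [[304.307, 0.0, 277.526], [0.0, 304.307, 209.316], [0.0, 0.0, 1.0]], 'dist': [0.018, 0.0, 0.0, 0.0, 0.0], 'tool_from_camera': [[0.002, -0.956, -0.294, 0.08], [1.0, 0.002, 0.0, -0.0], [0.0, -0.294, 0.956, -0.14], [0.0, 0.0, 0.0, 1.0]]}
```

View pics/top0.png

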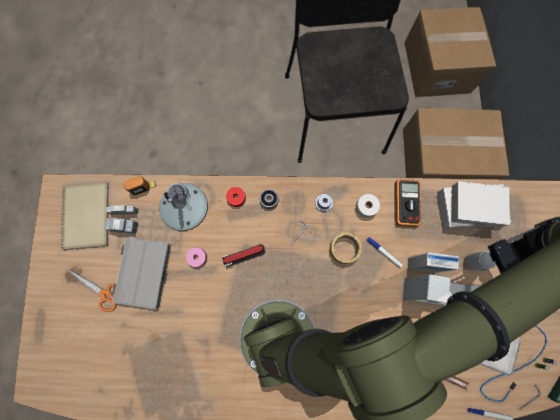

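View pics/scene0.png

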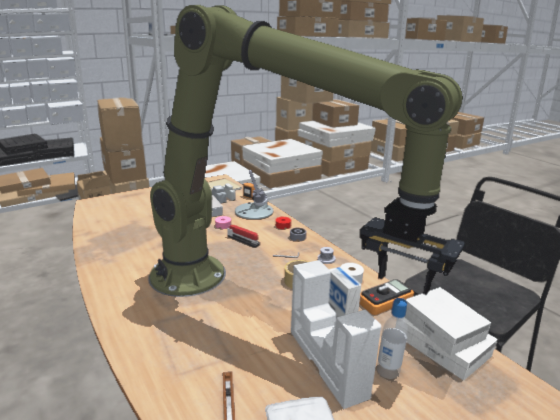

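The top view shows these look-alikes for the collar: red collar (236,197), grey collar with a dark ring (269,199), pink collar (196,257) and tape ring (346,248). By description it is the grey one at (269,199). The steel weight is at (325,203), the roll at (368,205), the stand at (183,206), the tape measure at (137,185) and the multimeter at (408,202).

```bash
cat > h.py <<'E'
from rig import bot
import cv2,numpy as np
from scipy.spatial.transform import Rotation as Ro
def cam(n,o=None):
    c=bot.calibration(n)
    if n=="wrist":
        o=o or bot.observe(); T=np.eye(4); T[:3,:3]=Ro.from_rotvec(o["tcp_rot"]).as_matrix(); T[:3,3]=o["tool_pos"]
        M=np.linalg.inv(T@np.array(c["tool_from_camera"])); R,t=M[:3,:3],M[:3,3]
    else: R,t=np.array(c["R"]),np.array(c["t"])
    return np.array(c["K"]),np.array(c["dist"]),R,t
def ray(C,uv):
    K,d,R,t=C; p=cv2.undistortPoints(np.array([[uv]],float),K,d)[0,0]
    v=R.T@np.array([p[0],p[1],1]); return -R.T@t,v/np.linalg.norm(v)
def onz(C,uv,z):
    o,v=ray(C,uv); return o+v*(z-o[2])/v[2]
def proj(C,X):
    K,d,R,t=C; return cv2.projectPoints(np.atleast_2d(np.array(X,float)),cv2.Rodrigues(R)[0],t,K,d)[0][:,0]
def down(yaw):  # tool pointing down, tool y (closing line) at angle yaw in world xy
    y=np.array([np.cos(yaw),np.sin(yaw),0]);z=np.array([0,0,-1.]);return np.c_[np.cross(y,z),y,z]
def delta(R,p,o=None):
    o=o or bot.observe(); A=Ro.from_rotvec(o["tcp_rot"])
    r=(A.inv()*Ro.from_matrix(R)).as_rotvec(degrees=True); s=A.inv().apply(np.array(p)-o["tool_pos"])*1000
    print("rot",np.round(r,1),"shift",np.round(s,1)); return r,s
def snap(n,f,box=None,k=1):
    o=bot.observe(); im=bot.snapshot(n)[:,:,::-1]; C=cam(n,o)
    if box: u0,v0,u1,v1=box; im=im[v0:v1,u0:u1]
    cv2.imwrite("pics/"+f,cv2.resize(im,None,fx=k,fy=k,interpolation=cv2.INTER_CUBIC)); return C
E
python3 - <<'E'
from h import *
C=cam("top")
for n,uv,z in[("collar",(269,199),.026),("hold",(325,203),.036),("roll",(368,205),.04),("multi",(408,202),.05),("red",(236,197),.026),("foot",(183,206),.015),("tape",(137,185),.06),("pink",(196,257),.026)]:
    print(n,onz(C,uv,z).round(3))
o=bot.observe();R=Ro.from_rotvec(o["tcp_rot"]).as_matrix();print(R.round(2))
im=cv2.imread("pics/top0.png")[160:280,120:420]
cv2.imwrite("pics/topc.png",cv2.resize(im[:100,:300],None,fx=2.6,fy=2.6,interpolation=cv2.INTER_CUBIC))
Y=-np.pi/2
c=onz(C,(269,199),.026)
# look pose: tool down, camera offset
delta(down(0),[c[0]-0.0,c[1],.25])
delta(down(np.pi/2),[c[0]-.06,c[1],.25]);delta(down(-np.pi/2),[c[0]-.06,c[1],.25])
E
```

```text
collar [0.426 0.034 0.026]
hold [ 0.413 -0.142  0.036]
roll [ 0.407 -0.276  0.04 ]
multi [ 0.416 -0.4    0.05 ]
red [0.431 0.139 0.026]
foot [0.403 0.308 0.015]
tape [0.458 0.446 0.06 ]
pink [0.24  0.255 0.026]
[[ 0.92  0.38 -0.  ]
 [ 0.38 -0.92  0.  ]
 [-0.   -0.   -1.  ]]
rot [ -0.1  -0.  -67.5] shift [ 406.7 -517.7   -5.6]
rot [-0.000e+00 -1.000e-01 -1.575e+02] shift [ 351.3 -540.7   -5.5]
rot [-0.1  0.  22.5] shift [ 351.3 -540.7   -5.5]
```

View pics/topc.png

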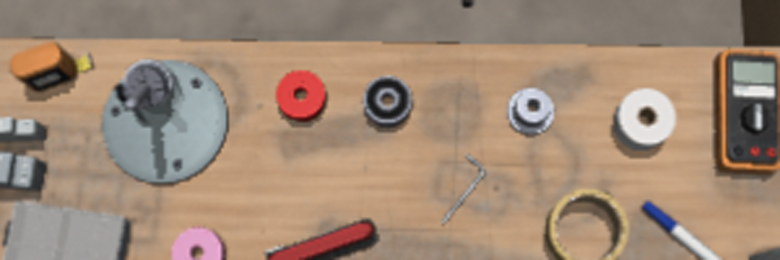

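The wanted collar is grey with a dark ring, at crop (387,101); the red collar (301,94) and the pink one (198,250) are the decoys. I move above it for a close look.

```bash
python3 -m handwheel '[[0,0,-157,415,-507,0,1],[0,0,-157,415,-507,0,1],[0,0,-157,415,-507,0,1],[0,0,-157,415,-507,0,1],[0,0,-157,415,-507,0,1],[0,0,-157,415,-507,0,1],[0,0,-157,415,-507,0,1],[0,0,-157,415,-507,0,1],[0,0,-157,415,-507,0,1],[0,0,-157,415,-507,0,1],[0,0,-157,415,-507,0,1],[0,0,-157,415,-507,0,1]]'
python3 - <<'E'
from h import *
print(bot.observe()["qpos"].round(3))
delta(down(np.pi/2),[.46,.06,.27])
E
```

```text
t: 1.35
tool_pos: [0.4221, -0.0242, 0.2446]
tcp_rot: [1.426, 2.798, -0.001]
contact_force: [1.2, 0.1, -0.4]
gripper_width: 0.0873
grip_force: 0.0
[ 0.702 -0.177 -0.626  1.952 -0.105  1.335  0.737]
rot [ -0.    0.1 -54. ] shift [ 45.8  80.1 -25.5]
```

```bash
python3 -m handwheel '[[0,0,-54,46,80,-25,1],[0,0,-54,46,80,-25,1],[0,0,-54,46,80,-25,1],[0,0,-54,46,80,-25,1],[0,0,-54,46,80,-25,1],[0,0,-54,46,80,-25,1],[0,0,-54,46,80,-25,1],[0,0,-54,46,80,-25,1]]'
python3 - <<'E'
from h import *
print(bot.observe()["qpos"].round(3))
snap("wrist","w1.png",k=1.42)
E
```

```text
t: 2.15
tool_pos: [0.4602, 0.0579, 0.2693]
tcp_rot: [-0.01, -3.141, 0.0]
contact_force: [-0.1, 0.0, -0.2]
gripper_width: 0.0868
grip_force: 0.0
[ 0.57  -0.082 -0.705  1.83  -0.054  1.374  1.442]
```

View pics/w1.png

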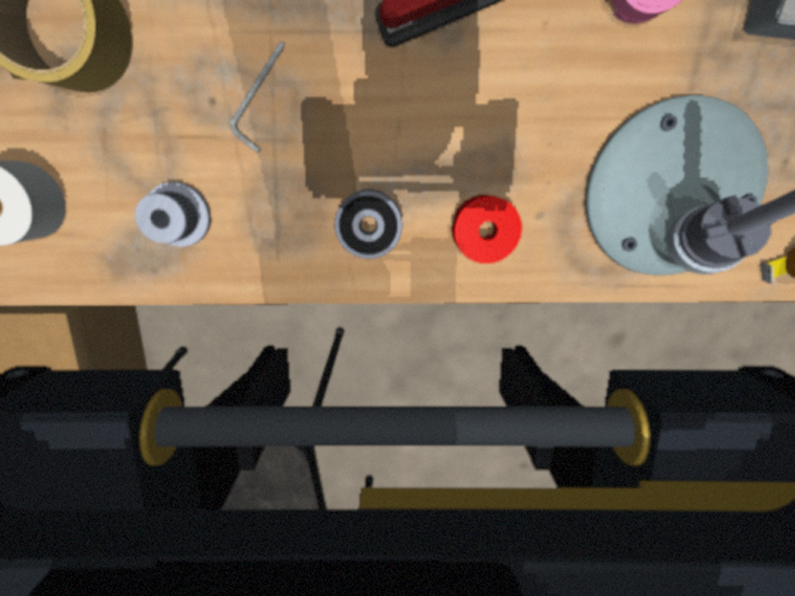

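The close wrist view confirms the grey collar with a dark ring at (369,223) in the enlarged picture, with red at (488,229). The weight is at (161,218). The hub with its dogs and the rod is at (728,222). Next is a low oblique look at the collar's rim for its slots, then a look over the stand.

```bash
python3 -m handwheel '[[0,0,0,20,-228,155,1],[0,0,0,20,-228,155,1],[0,0,0,20,-228,155,1],[0,0,0,20,-228,155,1],[0,0,0,20,-228,155,1],[0,0,0,20,-228,155,1],[0,0,0,20,-228,155,1],[0,0,0,20,-228,155,1]]'
python3 - <<'E'
from h import *
o=bot.observe();np.save("o_a.npy",o,allow_pickle=True); print(o["qpos"].round(3))
snap("wrist","w2.png")
delta(down(np.pi/2),[.44,.25,.30])
E
python3 -m handwheel '[[0,0,0,0,0,-190,1],[0,0,0,0,0,-190,1],[0,0,0,0,0,-190,1],[0,0,0,0,420,-190,1],[0,0,0,0,420,-190,1],[0,0,0,0,420,-190,1],[0,0,0,0,420,-190,1],[0,0,0,0,420,-190,1],[0,0,0,0,420,-190,1],[0,0,0,0,420,-190,1],[0,0,0,0,420,-190,1],[0,0,0,0,420,-190,1]]'
python3 - <<'E'
from h import *
o=bot.observe();np.save("o_b.npy",o,allow_pickle=True);print(o["qpos"].round(3),o["tool_pos"])
snap("wrist","w3.png")
a=cv2.imread("pics/w2.png");b=cv2.imread("pics/w3.png")
print(a.shape)
cv2.imwrite("pics/w23.png",np.vstack([cv2.resize(a[60:240],None,fx=1.42,fy=1.42,interpolation=2),cv2.resize(b[20:240],None,fx=1.42,fy=1.42,interpolation=2)]))
E
```

```text
t: 3.0
tool_pos: [0.4389, -0.1697, 0.1144]
tcp_rot: [-0.013, -3.141, -0.002]
contact_force: [0.5, 0.0, 0.8]
gripper_width: 0.0869
grip_force: 0.0
[ 0.772  0.075 -0.472  2.023  0.038  1.052  1.845]
rot [ 0.   0.  -0.3] shift [   1.9  419.1 -184.8]
t: 4.25
tool_pos: [0.4391, 0.2574, 0.3067]
tcp_rot: [-0.004, 3.138, 0.004]
contact_force: [0.5, 0.3, -0.4]
gripper_width: 0.0871
grip_force: 0.0
[ 0.419  0.042 -1.015  1.672  0.036  1.443  0.973] [0.43910745 0.25739965 0.30673852]
(420, 560, 3)
```

View pics/w23.png

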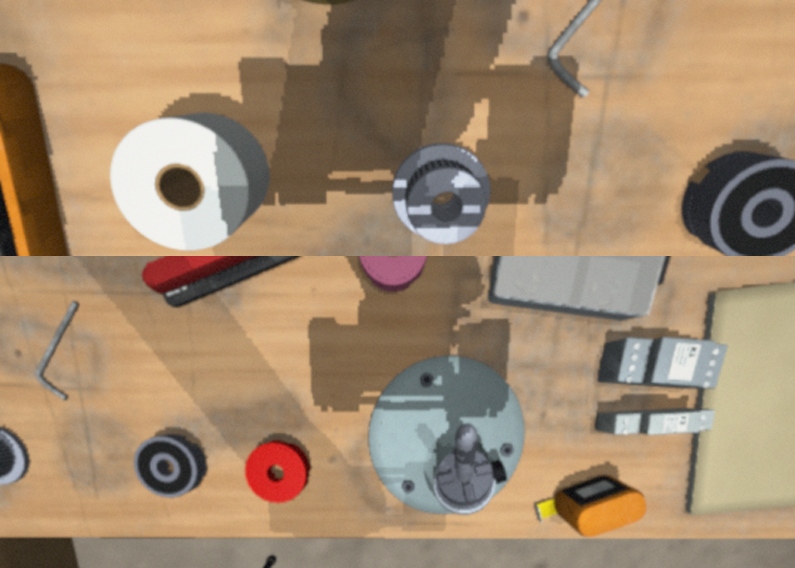

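The upper part is the oblique view: collar at (740,205), weight (445,195) and roll (185,183). In the lower part the hub is at (463,470), the rod's tip at about (466,430) and the knob at (500,470). I enlarge the collar's rim and the hub.

```bash
python3 - <<'E'
from h import *
a=cv2.imread("pics/w2.png");b=cv2.imread("pics/w3.png")
g=lambda im,k:np.clip(255*(im/255.)**k,0,255).astype(np.uint8)
A=g(a[155:235,470:560],.5); B=g(b[125:205,285:375],.75)
cv2.imwrite("pics/z1.png",cv2.resize(np.hstack([A,B]),None,fx=4.4,fy=4.4,interpolation=2))
E
```

```text
(no output)
```

View pics/z1.png

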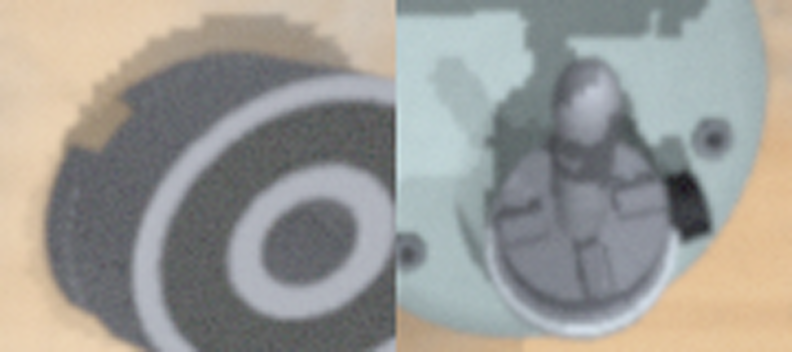

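The left half shows a slot in the collar's rim as a lit patch at (100,125). The right half shows the hub's face with dogs at (518,215), (592,262) and (640,195), and the rod's nose at (588,65). Now I fit the poses, plus a kinematic model for reach checks.

```bash
cat > fit.py <<'E'
from h import *
from scipy.optimize import least_squares
import itertools
oa=np.load("o_a.npy",allow_pickle=True).item();ob=np.load("o_b.npy",allow_pickle=True).item()
D=[([1.192,.322,-.07,1.451,.023,1.371,-.057],[.249,-.6,.244],[-3.08,-.613,.001]),
([.702,-.177,-.626,1.952,-.105,1.335,.737],[.4221,-.0242,.2446],[1.426,2.798,-.001]),
([.57,-.082,-.705,1.83,-.054,1.374,1.442],[.4602,.0579,.2693],[-.01,-3.141,0]),
(oa["qpos"],oa["tool_pos"],oa["tcp_rot"]),(ob["qpos"],ob["tool_pos"],ob["tcp_rot"])]
def fk(q,p,s):
    h,L1,a,L2,b,L3=p
    R=Ro.from_euler("z",s[0]*q[0]);t=np.array([0,0,h])
    R=R*Ro.from_euler("y",q[1])*Ro.from_euler("z",s[1]*q[2]);t=t+R.apply([a,0,L1])
    R=R*Ro.from_euler("y",q[3])*Ro.from_euler("z",s[2]*q[4]);t=t+R.apply([b,0,L2])
    R=R*Ro.from_euler("y",q[5])*Ro.from_euler("z",s[3]*q[6]+np.pi/2);t=t+R.apply([0,0,L3])
    return R,t
if __name__=="__main__":
    best=None
    for s in itertools.product((-1,1),repeat=4):
        def f(p):
            e=[]
            for q,t,r in D:
                R,x=fk(q,p,s); e+=list(x-t)+list(.3*(R.inv()*Ro.from_rotvec(r)).as_rotvec())
            return e
        r=least_squares(f,[.35,.42,0,.4,0,.3])
        if best is None or r.cost<best[0]: best=(r.cost,s,r.x,r.fun)
    print(best[0],best[1],best[2].round(4)); print(np.round(best[3],3).reshape(5,6))
    np.save("fk.npy",np.r_[best[2],best[1]])
    # collar, roll, weight
    Ca=cam("wrist",oa);Cb=cam("wrist",ob)
    C1=cam("wrist",dict(tool_pos=np.array(D[2][1]),tcp_rot=np.array(D[2][2])))
    c=onz(C1,np.array([369,223])/1.42,.026);print("collar",c, onz(Cb,(167/1.42,20+(465-256)/1.42),.026))
    print("weight",onz(C1,np.array([161,218])/1.42,.036),onz(Ca,(446/1.42,60+207/1.42),.036)); print("roll",onz(Ca,(179/1.42,60+185/1.42),.04))
    p=onz(Ca,(492.7,183.4),.0035)-c;print("slot ang",np.degrees(np.arctan2(p[1],p[0])),np.hypot(*p[:2]))
    p=onz(Ca,(470+75/4.4,155+310/4.4),.0)-c;print("other",np.degrees(np.arctan2(p[1],p[0])),np.hypot(*p[:2]))
    # hub
    Z=lambda u,v:np.array([285+(u-396)/4.4,125+v/4.4])
    def frame(x):
        a=np.radians(25);d=np.array([np.cos(x[2]),np.sin(x[2]),0]) # lean direction
        z=np.sin(a)*d+np.array([0,0,np.cos(a)]);X=np.cos(a)*-d+np.array([0,0,np.sin(a)])
        return np.c_[X,np.cross(z,X),z],np.array([x[0],x[1],.075])
    th=np.linspace(0,2*np.pi,361)
    rim=[Z(497,215),Z(668,205),Z(585,300),Z(515,265),Z(650,265)]
    def g(x):
        R,o=frame(x);P=proj(Cb,(R@np.array([24*np.cos(th),24*np.sin(th),0*th])/1000).T+o)
        e=[np.linalg.norm(P-r,axis=1).min() for r in rim]
        rod=proj(Cb,[o+R[:,2]*.108]);return e+list(rod[0]-Z(587,92))
    r=least_squares(g,[.42,.3,np.radians(215)]);print("hub",r.x,np.degrees(r.x[2]),r.fun.round(2))
    R,o=frame(r.x);print("axis",R[:,2].round(3),"tip",(o+R[:,2]*.122).round(3))
    np.save("hub.npy",np.c_[R,o])
    n=R[:,2]
    for u,v in[(518,222),(592,268),(640,197)]:
        c0,w=ray(Cb,Z(u,v));P=c0+w*(((o+.004*n-c0)@n)/(w@n));q=R.T@(P-o);print("dog",np.degrees(np.arctan2(q[1],q[0])).round(1),(np.hypot(q[0],q[1])*1e3).round(1))
    K=Z(685,205);print("foot",onz(Cb,(447/1.42,20+(434-256)/1.42),.0), "knob",onz(Cb,K,.04))
E
python3 fit.py
```

```text
0.0014117491858562186 (-1, -1, -1, -1) [-6.191e-01  4.692e-01 -8.300e-03  5.134e-01 -3.000e-04 -5.203e-01]
[[ 0.022  0.015  0.002 -0.     0.    -0.   ]
 [ 0.003  0.025 -0.003 -0.    -0.     0.   ]
 [-0.001  0.023 -0.001 -0.     0.     0.   ]
 [ 0.007  0.023  0.001  0.     0.    -0.   ]
 [-0.009  0.016  0.     0.    -0.    -0.   ]]
collar [0.4272273 0.0360205 0.026    ] [0.42719854 0.03797607 0.026     ]
weight [ 0.42119698 -0.14002354  0.036     ] [ 0.42125588 -0.14217293  0.036     ]
roll [ 0.40756805 -0.27820377  0.04      ]
slot ang -119.46891188433635 0.030054644249199
other -41.49301417522157 0.03173997840048468
hub [0.42543877 0.31937325 3.51989425] 201.67508469123752 [0.21 0.42 0.54 0.32 0.19 0.06 0.23]
axis [-0.393 -0.156  0.906] tip [0.378 0.3   0.186]
dog -100.5 18.0
dog -11.6 16.6
dog 81.2 16.0
foot [0.39864055 0.31180724 0.        ] knob [0.42938813 0.35654848 0.04      ]
```

```bash
cat >> h.py <<'E'
def tilt(beta,th):  # tool leaning by th from down, its z pointing towards azimuth beta (deg)
    b=np.radians(beta);t=np.radians(th);B=np.array([np.cos(b),np.sin(b),0]);Z=np.array([0,0,1.])
    x=np.cos(t)*B+np.sin(t)*Z;z=np.sin(t)*B-np.cos(t)*Z;return np.c_[x,np.cross(z,x),z]
def tcp(R,g): return np.array(g)-.003*R[:,2]
E
python3 - <<'E'
from h import *
R=tilt(184,48)
delta(R,tcp(R,[.427,.037,.12]))
E
```

```text
rot [ 1.8 48.2 -3.4] shift [  11.3 -223.1  183.6]
```

```bash
python3 -m handwheel '[[2,48,-3,11,-223,100,0.9],[2,48,-3,11,-223,184,0.9],[2,48,-3,11,-223,184,0.9],[2,48,-3,11,-223,184,0.9],[2,48,-3,11,-223,184,0.9],[2,48,-3,11,-223,184,0.9],[2,48,-3,11,-223,184,0.9],[2,48,-3,11,-223,184,0.9],[2,48,-3,11,-223,184,0.9]]'
python3 - <<'E'
from h import *
o=bot.observe();np.save("o_c.npy",o,allow_pickle=True);print(o["qpos"].round(3))
R=tilt(184,48);delta(R,tcp(R,[.427,.037,.12]))
C=snap("wrist","w4.png");print(proj(C,[[.427,.037,.026],[.427,.037,0]]))
delta(R,tcp(R,[.427,.037,.0235]))
E
```

```text
t: 5.2
tool_pos: [0.4298, 0.0291, 0.1226]
tcp_rot: [0.06, -2.307, 0.039]
contact_force: [0.0, 0.6, -0.5]
gripper_width: 0.0785
grip_force: 0.0
[ 0.433  0.729 -0.759  1.545  0.244  1.87   1.197]
rot [ 0.2  0.2 -0.9] shift [-0.3  8.   0.4]
[[288.94047002 315.78043202]
 [288.24161756 322.15546848]]
rot [ 0.2  0.3 -0.9] shift [-71.9   9.1  65.6]
```

View pics/w4.png

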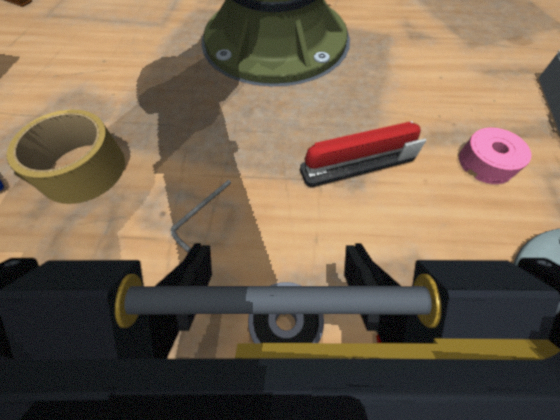

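The close crop shows the dark-ringed collar's bore at (287,322) between the fingers, a few pixels outward of the prediction. Descend and grip.

```bash
python3 -m handwheel '[[0,0,-1,0,8,0,0.9],[0,0,-1,-36,8,32,0.9],[0,0,-1,-60,8,53,0.9],[0,0,-1,-73,8,64,0.9],[0,0,-1,-73,8,64,0.9],[0,0,-1,-73,8,64,0.9],[0,0,-1,-73,8,64,0.5],[0,0,-1,-73,8,64,0.5],[0,0,-1,-73,8,64,0.5],[0,0,-1,-73,8,64,0.5],[0,0,-1,-73,8,64,0.5]]' 25
python3 - <<'E'
from h import *
o=bot.observe();print(o["qpos"].round(3)); R=Ro.from_rotvec(o["tcp_rot"]).as_matrix();print(o["tool_pos"]+.003*R[:,2],R.round(3).tolist())
E
```

```text
t: 6.35
tool_pos: [0.4303, 0.0341, 0.0239]
tcp_rot: [0.077, -2.303, 0.03]
contact_force: [1.7, 0.6, 2.6]
gripper_width: 0.0593
grip_force: 25.0
[ 0.398  0.863 -0.715  1.565  0.308  1.737  1.193]
[0.42808447 0.03400436 0.0218889 ] [[-0.667, -0.065, -0.742], [-0.046, 0.998, -0.047], [0.743, 0.003, -0.669]]
```

```bash
cat >> h.py <<'E'
# collar in hand: tool pose relative to the collar frame (collar upright, world-aligned at its place on the desk)
def setG(oc,o): 
    R=Ro.from_rotvec(o["tcp_rot"]).as_matrix(); np.save("G.npy",np.c_[R,np.array(o["tool_pos"])-np.array(oc)])
def goal(s,gam,off=(0,0)):
    G=np.load("G.npy");H=np.load("hub.npy");Rc=H[:,:3]@Ro.from_euler("z",gam,degrees=True).as_matrix()
    p=H[:,3]+H[:,2]*s+H[:,:2]@np.array(off); return Rc@G[:,:3],p+Rc@G[:,3]
E
python3 - <<'E'
from h import *
setG([.4285,.034,0],bot.observe())
E
python3 -m handwheel '[[0,0,0,35,0,-31,0.5],[0,0,0,75,0,-67,0.5],[0,0,0,110,0,-100,0.5],[0,0,0,156,1,-140,0.5],[0,0,0,156,1,-140,0.5],[0,0,0,156,1,-140,0.5]]'
python3 - <<'E'
from h import *
o=bot.observe();print(o["qpos"].round(3),o["contact_force"].round(1))
for s in(.16,.14): delta(*goal(s,20))
R,p=goal(.14,20);print(R.round(2).tolist(),p)
E
```

```text
t: 6.95
tool_pos: [0.4306, 0.0349, 0.2344]
tcp_rot: [0.077, -2.307, 0.032]
contact_force: [0.3, -0.5, -2.1]
gripper_width: 0.0594
grip_force: 25.0
[ 0.432  0.604 -0.777  1.466  0.162  2.039  1.222] [ 0.3 -0.5 -2.1]
rot [ 31.3 -25.2 -26.6] shift [ 45.4 261.5  38.8]
rot [ 31.3 -25.2 -26.6] shift [ 26.6 264.   45. ]
[[-0.71, -0.68, -0.2], [-0.57, 0.72, -0.4], [0.42, -0.17, -0.89]] [0.36218268 0.29504506 0.2242379 ]
```

```bash
python3 -m handwheel '[[31.3,-25.2,-26.6,45,261,39,0.5],[31.3,-25.2,-26.6,45,261,39,0.5],[31.3,-25.2,-26.6,45,261,39,0.5],[31.3,-25.2,-26.6,45,261,39,0.5],[31.3,-25.2,-26.6,45,261,39,0.5],[31.3,-25.2,-26.6,45,261,39,0.5],[31.3,-25.2,-26.6,45,261,39,0.5],[31.3,-25.2,-26.6,45,261,39,0.5],[31.3,-25.2,-26.6,45,261,39,0.5]]'
python3 - <<'E'
from h import *
o=bot.observe();print(o["qpos"].round(3),o["contact_force"].round(1))
for s in(.16,.13,.11): delta(*goal(s,20))
C=snap("wrist","w5.png"); H=np.load("hub.npy")
print(proj(C,[H[:,3]+H[:,2]*a for a in (0,.122,.16)]))
C=cam("top");cv2.imwrite("pics/top5.png",bot.snapshot("top")[:,:,::-1])
E
```

```text
t: 7.85
tool_pos: [0.3549, 0.2892, 0.2395]
tcp_rot: [0.971, -2.583, 0.441]
contact_force: [1.1, -0.3, -1.9]
gripper_width: 0.0591
grip_force: 25.0
[-0.01   0.436 -1.05   1.599  0.377  1.802  1.178] [ 1.1 -0.3 -1.9]
rot [ 0.2 -0.4 -0.1] shift [ 0.1  1.9 -3.6]
rot [ 0.2 -0.4 -0.1] shift [-22.4   1.7  16.3]
rot [ 0.2 -0.4 -0.1] shift [-37.3   1.6  29.6]
[[277.62581907 338.43103131]
 [278.676678   309.98020964]
 [279.25858139 294.24294679]]
```

View pics/w5.png

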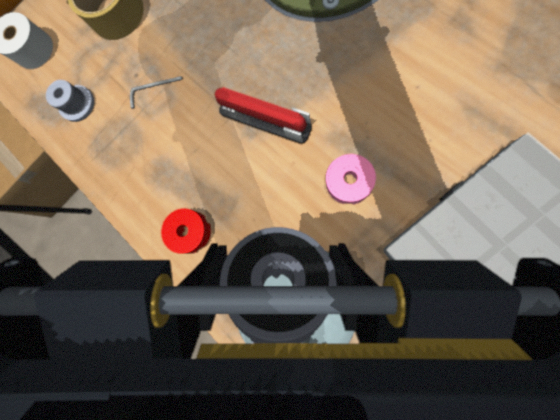

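The collar is held square, its bore centre at about (279,280) as predicted, with the foot visible through it. I thread it onto the nose.

```bash
python3 -m handwheel '[[0,0,0,0,2,-3,0.5],[0,0,0,-22,2,16,0.5],[0,0,0,-26,2,20,0.5],[0,0,0,-30,2,23,0.5],[0,0,0,-30,2,23,0.5]]'; python3 -m handwheel '[[0,0,0,-4,0,3.5,0.5],[0,0,0,-8,0,7,0.5],[0,0,0,-8,0,7,0.5]]'
python3 - <<'E'
from h import *
o=bot.observe();H=np.load("hub.npy")
print("force spindle frame",(H[:,:3].T@o["contact_force"]).round(1))
for s in(.11,.08): delta(*goal(s,20))
E
```

```text
t: 8.45
tool_pos: [0.3688, 0.3003, 0.2075]
tcp_rot: [0.976, -2.584, 0.44]
contact_force: [1.0, -0.1, -1.6]
gripper_width: 0.0588
grip_force: 25.0
t: 8.75
tool_pos: [0.3733, 0.3021, 0.1977]
tcp_rot: [0.976, -2.584, 0.441]
contact_force: [0.2, -0.2, -1.1]
gripper_width: 0.059
grip_force: 25.0
force spindle frame [-0.3 -0.3 -1.1]
rot [ 0.1 -0.2  0.1] shift [ 0.6 -2.   1.4]
rot [ 0.1 -0.2  0.1] shift [-21.8  -2.2  21.4]
```

```bash
python3 -m handwheel '[[0,0,0,-4,-1,3.5,0.5],[0,0,0,-8,-1,7,0.5],[0,0,0,-12,-1,11,0.5],[0,0,0,-12,-1,11,0.5]]';python3 -c "
from h import *
o=bot.observe();H=np.load('hub.npy')
print('force spindle frame',(H[:,:3].T@o['contact_force']).round(1))
delta(*goal(.08,20))"; python3 -m handwheel '[[0,0,0,-4,0,3.5,0.5],[0,0,0,-8,0,7,0.5],[0,0,0,-8,0,7,0.5]]'
python3 - <<'E'
from h import *
o=bot.observe();H=np.load("hub.npy")
print("force spindle frame",(H[:,:3].T@o["contact_force"]).round(1),"tool",(Ro.from_rotvec(o["tcp_rot"]).inv().apply(o["contact_force"])).round(1))
for s in(.08,.05,.02): delta(*goal(s,20))
E
```

```text
t: 9.15
tool_pos: [0.3805, 0.3024, 0.1822]
tcp_rot: [0.974, -2.583, 0.444]
contact_force: [0.2, -6.4, -4.2]
gripper_width: 0.0593
grip_force: 25.0
force spindle frame [-3.8 -6.1 -2.8]
rot [ 0.1 -0.3  0. ] shift [-10.1  -0.    9.1]
t: 9.45
tool_pos: [0.3845, 0.3038, 0.173]
tcp_rot: [0.974, -2.582, 0.445]
contact_force: [0.1, -7.1, -2.8]
gripper_width: 0.0592
grip_force: 25.0
force spindle frame [-3.5 -6.7 -1.5] tool [ 2.8 -4.7  5.4]
rot [ 0.  -0.4  0. ] shift [-2.6  0.1  2.3]
rot [ 0.  -0.4  0. ] shift [-25.   -0.   22.2]
rot [ 0.  -0.4  0. ] shift [-47.4  -0.1  42.1]
```

```bash
python3 - <<'E'
from h import *
for s in(.08,.05,.04): delta(*goal(s,20,(-.001,-.0015)))
E
python3 -m handwheel '[[0,0,0,1,-1,1,0.5],[0,0,0,-5,-1,6,0.5],[0,0,0,-9,-1,10,0.5],[0,0,0,-14,-1,14,0.5],[0,0,0,-14,-1,14,0.5]]'; python3 -c "
from h import *
o=bot.observe();H=np.load('hub.npy')
print('force spindle frame',(H[:,:3].T@o['contact_force']).round(1))
for s in (.05,.02): delta(*goal(s,20,(-.001,-.0015)))"
```

```text
rot [ 0.  -0.4  0. ] shift [-1.5 -0.9  3.4]
rot [ 0.  -0.4  0. ] shift [-24.   -1.   23.4]
rot [ 0.  -0.4  0. ] shift [-31.5  -1.   30. ]
t: 9.95
tool_pos: [0.3924, 0.3068, 0.1545]
tcp_rot: [0.975, -2.584, 0.442]
contact_force: [1.0, -4.5, -4.7]
gripper_width: 0.0594
grip_force: 25.0
force spindle frame [-2.6 -4.6 -3.9]
rot [ 0.1 -0.2  0.1] shift [-8.9 -0.8  9.7]
rot [ 0.1 -0.2  0.1] shift [-31.3  -1.   29.7]
```

```bash
python3 -m handwheel '[[0,0,0,-4,-1,5,0.5],[0,0,0,-9,-1.5,10,0.5],[0,0,0,-14,-1.5,14,0.5],[0,0,0,-20,-1.5,19,0.5],[0,0,0,-25,-1.5,24,0.5],[0,0,0,-25,-1.5,24,0.5]]'; python3 -c "
from h import *
o=bot.observe();H=np.load('hub.npy')
print('force spindle frame',(H[:,:3].T@o['contact_force']).round(1))
for s in (.02,.006): delta(*goal(s,20,(-.001,-.0015)))"; python3 -m handwheel '[[0,0,0,-3,0,3,0.5],[0,0,0,-6,0,5.3,0.5],[0,0,0,-8,0,7,0.5],[0,0,0,-8,0,7,0.5]]'; python3 -c "
from h import *
o=bot.observe();H=np.load('hub.npy')
print('force spindle frame',(H[:,:3].T@o['contact_force']).round(1))
for s in (.02,.006,0): delta(*goal(s,20,(-.001,-.0015)))"
```

```text
t: 10.55
tool_pos: [0.4056, 0.3115, 0.1226]
tcp_rot: [0.977, -2.584, 0.439]
contact_force: [1.7, -0.7, -3.0]
gripper_width: 0.0592
grip_force: 25.0
force spindle frame [-0.1 -1.3 -3.2]
rot [ 0.2 -0.2  0.1] shift [-5.9 -0.7  5.8]
rot [ 0.2 -0.2  0.1] shift [-16.3  -0.8  15.1]
t: 10.95
tool_pos: [0.4097, 0.3133, 0.1139]
tcp_rot: [0.977, -2.584, 0.439]
contact_force: [0.2, -0.5, -2.4]
gripper_width: 0.0595
grip_force: 25.0
force spindle frame [-1.  -0.5 -2.1]
rot [ 0.2 -0.2  0.1] shift [ 1.6 -0.6 -0.4]
rot [ 0.2 -0.2  0.1] shift [-8.8 -0.7  9. ]
rot [ 0.2 -0.2  0.1] shift [-13.3  -0.7  13. ]
```

Nice and free at about 18 mm above the face. I go down until contact.

```bash
cat > st.py <<'E'
from h import *
o=bot.observe();H=np.load('hub.npy');G=np.load("G.npy")
R=Ro.from_rotvec(o["tcp_rot"]).as_matrix();Rc=R@G[:,:3].T;c=o["tool_pos"]-Rc@G[:,3]
L=H[:,:3].T@(c-H[:,3])*1e3;E=Ro.from_matrix(H[:,:3].T@Rc).as_euler("xyz",degrees=True)
print("collar in spindle mm",L.round(1),"eul",E.round(1),"F",(H[:,:3].T@o['contact_force']).round(1),"M",(H[:,:3].T@o['moment']).round(2),"t",round(o["t"],2))
E
python3 st.py; for i in 1; do python3 -m handwheel '[[0,0,0,-3,0,2.7,0.5],[0,0,0,-6,0,5.3,0.5],[0,0,0,-6,0,5.3,0.5]]' >/dev/null; python3 st.py;done;  python3 -m handwheel '[[0,0,0,-3,0,2.7,0.5],[0,0,0,-3,0,2.7,0.5]]'>/dev/null; python3 st.py;  python3 -m handwheel '[[0,0,0,-2.2,0,2,0.5],[0,0,0,-2.2,0,2,0.5]]'>/dev/null; python3 st.py
```

```text
collar in spindle mm [-0.6 -0.6 18.5] eul [ 0.2  0.2 19.9] F [-1.  -0.5 -2.1] M [ 0.33 -0.71 -0.17] t 10.95
collar in spindle mm [-0.8 -0.7 10.3] eul [ 0.2  0.2 19.9] F [-0.5 -1.1 -1.6] M [ 0.39 -0.65 -0.18] t 11.25
collar in spindle mm [-0.7 -0.7  6.4] eul [ 0.2  0.2 19.9] F [-0.1 -0.5 -2.5] M [ 0.39 -0.67 -0.14] t 11.45
collar in spindle mm [-0.5 -0.6  5. ] eul [ 0.2  0.3 20. ] F [ 0.2 -1.   5. ] M [-0.13  0.09 -0.01] t 11.65
```

```bash
cat > turn.py <<'E'
import sys
from h import *
o=bot.observe();H=np.load('hub.npy');R=Ro.from_rotvec(o["tcp_rot"]).as_matrix();G=np.load("G.npy")
a=R.T@H[:,2];Rc=R@G[:,:3].T;c=o["tool_pos"]-Rc@G[:,3];ct=R.T@(c-o["tool_pos"])*1e3
for d in map(float,sys.argv[2:]):
    q=Ro.from_rotvec(a*np.radians(d));s=ct-q.apply(ct)-a*float(sys.argv[1]);print(d,np.r_[a*d,s].round(1).tolist())
E
python3 turn.py 0.5 3 6 9 12 -6 -12
```

```text
3.0 [2.2, 0.0, -2.0, -0.4, 0.1, 0.3]
6.0 [4.5, 0.0, -4.0, -0.4, 0.2, 0.3]
9.0 [6.7, 0.1, -6.0, -0.4, 0.3, 0.3]
12.0 [9.0, 0.1, -8.0, -0.4, 0.4, 0.4]
-6.0 [-4.5, -0.0, 4.0, -0.4, -0.2, 0.3]
-12.0 [-9.0, -0.1, 8.0, -0.3, -0.4, 0.4]
```

```bash
python3 -m handwheel '[[1.1,0,-1,-0.4,0,0.3,0.5],[2.2,0,-2,-0.4,0.1,0.3,0.5],[3.3,0,-3,-0.4,0.1,0.3,0.5],[4.5,0,-4,-0.4,0.2,0.3,0.5]]'>/dev/null; python3 st.py;python3 -m handwheel '[[1.1,0,-1,0,0,0,0.5],[2.2,0,-2,0,0.1,0,0.5],[3.3,0,-3,0,0.1,0,0.5],[4.5,0,-4,0,0.2,0,0.5]]'>/dev/null; python3 st.py
```

```text
collar in spindle mm [-0.5 -0.8  3.2] eul [ 0.2  0.1 26.1] F [-1.2 -1.9 -0.7] M [ 0.18 -0.27 -0.05] t 12.05
collar in spindle mm [-0.4 -1.6  2.9] eul [ 0.1  0.1 32.1] F [-0.  -3.7 -2.7] M [ 0.09 -0.49 -0.07] t 12.45
```

```bash
python3 -m handwheel '[[-1,0,1,-1.5,0,1.3,0.5],[-2,0,2,-1.5,0,1.3,0.5],[-2,0,2,-2.2,0,2,0.5]]'>/dev/null; python3 st.py; python3 -m handwheel '[[0,0,0,-1,0,0.9,0.5],[0,0,0,-1,0,0.9,0.5]]'>/dev/null; python3 st.py
```

```text
collar in spindle mm [-0.  -0.9  0.4] eul [-0.   0.1 29.1] F [-0.3 -2.2  0.7] M [ 0.06 -0.32  0.1 ] t 12.75
collar in spindle mm [-0.3 -0.9 -0.5] eul [-0.   0.1 29.2] F [ 0.9 -2.4  2.8] M [-0.29 -0.19  0.24] t 12.95
```

```bash
python3 -m handwheel '[[0,0,0,-1.1,0,1,0.5],[0,0,0,-1.1,0,1,0.5]]'>/dev/null; python3 st.py;  python3 -m handwheel '[[0,0,0,-1.1,0,1,0.5],[0,0,0,-1.1,0,1,0.5]]'>/dev/null; python3 st.py
```

```text
collar in spindle mm [-0.3 -0.9 -0.7] eul [-0.1  0.2 29.2] F [ 0.1 -3.9  9.5] M [-1.02  0.61  0.28] t 13.15
collar in spindle mm [-0.3 -0.9 -0.7] eul [-0.1  0.3 29.3] F [ 1.9 -3.3 16.3] M [-1.56  1.3   0.27] t 13.35
```

Home: it dropped 6.1 mm from the dogs and now stops firmly. Release and withdraw.

```bash
python3 -m handwheel '[[0,0,0,1.5,0,-1.3,0.9],[0,0,0,1.5,0,-1.3,0.9],[0,0,0,1.5,0,-1.3,0.9],[0,0,0,1.5,0,-1.3,0.9],[0,0,0,1.5,0,-30,0.9],[0,0,0,1.5,0,-80,0.9],[0,0,0,1.5,0,-130,0.9],[0,0,0,1.5,0,-170,0.9],[0,0,0,1.5,0,-170,0.9]]'
python3 - <<'E'
from h import *
o=bot.observe();print(o["qpos"].round(3),o["contact_force"])
C=snap("wrist","w6.png");H=np.load("hub.npy");print(proj(C,[H[:,3]+H[:,2]*a for a in(0,.026,.122)]))
R=tilt(150,45);delta(R,tcp(R,[.4076,-.278,.15]))
E
```

```text
t: 14.25
tool_pos: [0.4367, 0.4018, 0.2463]
tcp_rot: [1.153, -2.523, 0.568]
contact_force: [0.2, 0.5, 0.3]
gripper_width: 0.0783
grip_force: 0.0
[-0.354  0.706 -0.937  1.219  0.617  1.976  1.221] [0.19728691 0.46313844 0.25300415]
[[274.91377063 203.7777746 ]
 [274.88251974 190.8486332 ]
 [274.71303618 121.88360991]]
rot [-56.9  24.5  60.6] shift [ 415.6 -364.2  406.3]
```

View pics/w6.png

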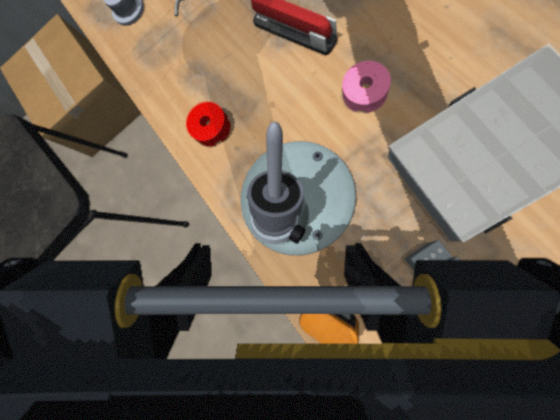

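The collar is seated on the hub at (275,205), the rod's tip is at (275,122) as predicted, and the tape measure at (330,325) is untouched. Next, the roll.

```bash
python3 - <<'E'
from h import *
R=tilt(150,45);delta(R,tcp(R,[.42,-.278,.27]))
A=Ro.from_rotvec(bot.observe()["tcp_rot"]);print(A.inv().apply([0,0,50]))
E
```

```text
rot [-56.9  24.5  60.6] shift [ 460.  -400.8  300.3]
[ 21.71848615 -11.27918131 -43.60146131]
```

```bash
python3 -m handwheel '[[0,0,0,22,-11,-43,1],[-56.9,24.5,60.6,460,-401,300,1],[-56.9,24.5,60.6,460,-401,300,1],[-56.9,24.5,60.6,460,-401,300,1],[-56.9,24.5,60.6,460,-401,300,1],[-56.9,24.5,60.6,460,-401,300,1],[-56.9,24.5,60.6,460,-401,300,1],[-56.9,24.5,60.6,460,-401,300,1],[-56.9,24.5,60.6,460,-401,300,1],[-56.9,24.5,60.6,460,-401,300,1],[-56.9,24.5,60.6,460,-401,300,1],[-56.9,24.5,60.6,460,-401,300,1]]'
python3 - <<'E'
from h import *
o=bot.observe();print(o["qpos"].round(3))
R=tilt(150,45);delta(R,tcp(R,[.4076,-.278,.17]))
E
```

```text
t: 15.5
tool_pos: [0.4218, -0.1578, 0.2749]
tcp_rot: [-0.631, -2.282, -0.251]
contact_force: [0.1, -0.2, -0.1]
gripper_width: 0.0868
grip_force: 0.0
[ 7.450e-01  5.020e-01 -5.130e-01  1.405e+00  2.000e-03  2.051e+00
  1.223e+00]
rot [ 0.2 -0.2 -0.8] shift [-109.7 -109.7   36.7]
```

```bash
python3 -m handwheel '[[0,0,-0.8,-110,-110,37,1],[0,0,-0.8,-110,-110,37,1],[0,0,-0.8,-110,-110,37,1],[0,0,-0.8,-110,-110,37,1],[0,0,-0.8,-110,-110,37,1],[0,0,-0.8,-110,-110,37,1]]'
python3 - <<'E'
from h import *
o=bot.observe();print(o["qpos"].round(3))
C=snap("wrist","w7.png")
th=np.linspace(0,6.28,13);c=np.array([.4076,-.278,.04])
print(proj(C,[c]+[c+[.0345*np.cos(t),.0345*np.sin(t),0] for t in (0,1.57,3.14,4.71)]).round(0).tolist())
E
```

```text
t: 16.1
tool_pos: [0.4139, -0.2724, 0.1742]
tcp_rot: [-0.599, -2.295, -0.257]
contact_force: [0.8, 0.5, 0.3]
gripper_width: 0.0874
grip_force: 0.0
[ 0.827  0.667 -0.452  1.359  0.164  1.956  1.407]
[[269.0, 316.0], [288.0, 353.0], [301.0, 297.0], [251.0, 283.0], [234.0, 336.0]]
```

View pics/w7.png

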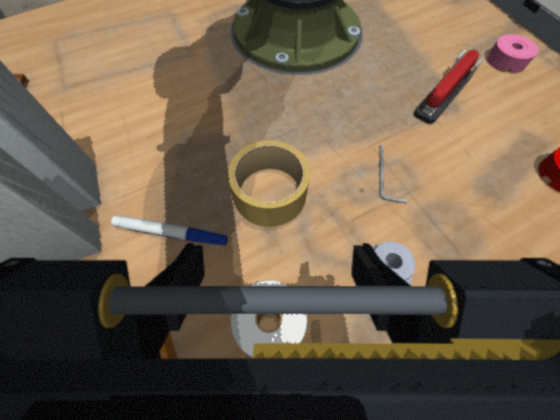

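The roll's core is at (269,320), about 3 mm outward of my estimate. The multimeter at (165,345) is too close for the gripper body at this heading, so I check other headings with a fitted kinematic model.

```bash
cat > ik.py <<'E'
from fit import *
oc=np.load("o_c.npy",allow_pickle=True).item()
D+= [(oc["qpos"],oc["tool_pos"],oc["tcp_rot"]),([-.354,.706,-.937,1.219,.617,1.976,1.221],[.4367,.4018,.2463],[1.153,-2.523,.568]),([.827,.667,-.452,1.359,.164,1.956,1.407],[.4139,-.2724,.1742],[-.599,-2.295,-.257]),([.398,.863,-.715,1.565,.308,1.737,1.193],[.4303,.0341,.0239],[.077,-2.303,.03])]
def fk2(q,p):
    R=Ro.from_euler("z",-q[0]);t=np.array([0,0,p[0]])+R.apply([0,p[6],0])
    R=R*Ro.from_euler("y",q[1])*Ro.from_euler("z",-q[2]);t=t+R.apply([p[2],p[7],p[1]])
    R=R*Ro.from_euler("y",q[3])*Ro.from_euler("z",-q[4]);t=t+R.apply([p[4],p[8],p[3]])
    R=R*Ro.from_euler("y",q[5])*Ro.from_euler("z",-q[6]+np.pi/2);t=t+R.apply([0,0,p[5]]);return R,t
f=lambda p:np.concatenate([np.r_[fk2(q,p)[1]-t,.3*(fk2(q,p)[0].inv()*Ro.from_rotvec(r)).as_rotvec()] for q,t,r in D])
P=least_squares(f,[.35,.42,0,.4,0,.3,0,0,0]).x
lo=np.array([-2.86,-.3,-1.38,.06,-1.56,.09,-2.69])+.02;hi=np.array([2.86,2.09,1.24,2.45,4.7,2.05,2.69])-.02
def ik(R,t,n=12,q0=None):
    rng=np.random.default_rng(0);b=(9,None)
    for i in range(n):
        s=np.array(q0) if q0 is not None and i==0 else rng.uniform(lo,hi)
        r=least_squares(lambda q:np.r_[fk2(q,P)[1]-t,.3*(fk2(q,P)[0].inv()*Ro.from_matrix(R)).as_rotvec()],np.clip(s,lo+.01,hi-.01),bounds=(lo,hi))
        if r.cost<b[0]: b=(r.cost,r.x)
        if r.cost<1e-6: break
    return np.sqrt(2*b[0])*1e3,b[1].round(2)
if __name__=="__main__":
    print(P.round(4),np.abs(f(P)).max())
    q0=bot.observe()["qpos"]
    for be,th in[(-90,45),(-60,45),(-120,45),(-90,30),(-120,30),(90,45),(150,0),(60,0)]:
        R=tilt(be,th);print(be,th,ik(R,tcp(R,[.41,-.2795,.03]),8,q0),ik(R,tcp(R,[.41,-.2795,.09]),8,q0)[0])
E
python3 ik.py
```

```text
[ 2.494e-01  4.677e-01 -4.000e-04  5.132e-01 -1.000e-04  3.466e-01
 -1.520e-02 -1.120e-02 -0.000e+00] 0.00045796836822722953
-90 45 (np.float64(0.0001899265349716582), array([ 0.69,  0.35, -0.72,  2.26,  1.23,  1.12,  2.27])) 0.00015797629914390444
-60 45 (np.float64(23.72629846489669), array([ 1.45,  0.43, -1.36,  2.43,  1.63,  0.97,  2.56])) 23.58580684225993
-120 45 (np.float64(8.637654133616864e-05), array([ 0.67,  0.57, -0.7 ,  1.96,  1.01,  1.45,  2.07])) 2.6234448132824306e-05
-90 30 (np.float64(7.167926707517634e-06), array([ 1.38,  0.54, -1.32,  2.2 ,  1.21,  1.17,  2.51])) 5.790151475527688
-120 30 (np.float64(3.080270769415496e-05), array([ 1.28,  0.86, -1.35,  2.  ,  1.21,  1.6 ,  2.07])) 0.00011602285777019281
90 45 (np.float64(8.348405177447925e-05), array([ 1.12,  0.69, -0.34,  1.64, -0.31,  1.45,  0.93])) 3.166188089632724e-05
150 0 (np.float64(9.694144825673776e-05), array([ 1.04,  0.26, -0.54,  2.03,  0.17,  0.9 ,  1.46])) 0.00011917430777895066
60 0 (np.float64(5.361718638904907e-05), array([ 0.81,  0.23, -0.29,  2.04,  0.08,  0.89, -0.05])) 8.915912235396228e-07
```

```bash
python3 - <<'E'
from ik import *
R=tilt(-120,45);r,s=delta(R,tcp(R,[.41,-.2795,.15]));o=bot.observe();q=o["qpos"]
A=Ro.from_rotvec(o["tcp_rot"])
for k in(.25,.5,.75,1):
    B=A*Ro.from_rotvec(k*r,degrees=True);e,q=ik(B.as_matrix(),o["tool_pos"]+A.apply(k*s)/1e3,1,q);print(k,e.round(2),q)
E
```

```text
rot [ 63.3   0.4 -63. ] shift [-15.9  -6.7  16.2]
0.25 0.0 [ 0.74  0.65 -0.5   1.41  0.37  1.94  1.65]
0.5 0.0 [ 0.72  0.6  -0.61  1.53  0.58  1.88  1.86]
0.75 0.0 [ 0.7   0.5  -0.67  1.71  0.75  1.74  2.07]
1 0.0 [ 0.73  0.36 -0.75  1.91  0.88  1.54  2.27]
```

```bash
python3 -m handwheel '[[63.3,0.4,-63,-16,-7,16,1],[63.3,0.4,-63,-16,-7,16,1],[63.3,0.4,-63,-16,-7,16,1],[63.3,0.4,-63,-16,-7,16,1],[63.3,0.4,-63,-16,-7,16,1],[63.3,0.4,-63,-16,-7,16,1],[63.3,0.4,-63,-16,-7,16,1],[63.3,0.4,-63,-16,-7,16,1],[63.3,0.4,-63,-16,-7,16,1],[63.3,0.4,-63,-16,-7,16,1],[63.3,0.4,-63,-16,-7,16,1],[63.3,0.4,-63,-16,-7,16,1]]'
python3 - <<'E'
from h import *
o=bot.observe();C=cam("wrist",o);im=bot.snapshot("wrist");cv2.imwrite("pics/w8.png",im[:,:,::-1])
c=np.array([.41,-.2795,.04]);u=proj(C,[c])[0];print(u)
# dark core inside the white top
x0,y0=(u-60).astype(int);g=im[y0:y0+120,x0:x0+120];w=(g.min(2)>150).astype(np.uint8)
n,l,s,ce=cv2.connectedComponentsWithStats(w);i=1+s[1:,4].argmax();print("white",s[i],ce[i]+[x0,y0])
cs,hh=cv2.findContours((l==i).astype(np.uint8),cv2.RETR_CCOMP,cv2.CHAIN_APPROX_NONE)
for k,cc in enumerate(cs):
    if len(cc)>15:
        (e,ax,a)=cv2.fitEllipse(cc);e=np.array(e)+[x0,y0];print(hh[0][k][3],len(cc),e,ax,onz(C,e,.04).round(4))
R=tilt(-120,45);delta(R,tcp(R,[.41,-.2795,.15]));delta(R,tcp(R,[.41,-.2795,.03]))
E
```

```text
t: 17.35
tool_pos: [0.4106, -0.2775, 0.1531]
tcp_rot: [1.208, -2.089, 0.505]
contact_force: [-0.9, -0.1, -0.2]
gripper_width: 0.0871
grip_force: 0.0
[276.2745999  313.33546937]
white [ 59  72  43  18 604] [296.13576159 333.72350993]
-1 99 [296.52258301 333.73474121] (16.863941192626953, 44.342201232910156) [ 0.4035 -0.2574  0.04  ]
rot [-0.  -0.1 -0.1] shift [-1.1  0.2  0.1]
rot [-0.  -0.1 -0.1] shift [-86.2   0.5  84.7]
```

```bash
python3 -m handwheel '[[0,0,0,-30,0,28,1],[0,0,0,-50,0,49,1],[0,0,0,-70,0,69,1],[0,0,0,-86,0,85,1],[0,0,0,-86,0,85,1]]'; python3 -m handwheel '[[0,0,0,0,0,0,0.5],[0,0,0,0,0,0,0.5],[0,0,0,0,0,0,0.5],[0,0,0,0,0,0,0.5],[0,0,0,0,0,0,0.5]]' 20
python3 - <<'E'
from h import *
o=bot.observe();R=Ro.from_rotvec(o["tcp_rot"]).as_matrix();print(o["qpos"].round(2),o["tool_pos"]+.003*R[:,2])
E
```

```text
t: 17.9
tool_pos: [0.4094, -0.2788, 0.0281]
tcp_rot: [1.203, -2.089, 0.493]
contact_force: [-0.3, 1.5, 0.3]
gripper_width: 0.0868
grip_force: 0.0
t: 18.4
tool_pos: [0.4112, -0.2795, 0.0318]
tcp_rot: [1.202, -2.091, 0.502]
contact_force: [1.4, 2.5, 5.2]
gripper_width: 0.0681
grip_force: 20.0
[ 0.66  0.57 -0.68  1.96  1.    1.44  2.07] [ 0.41018078 -0.28138119  0.02966165]
```

```bash
cat > plan.py <<'E'
import sys
from ik import *
# plan.py s gam up : from the present pose, lift by up (m), then goal; checks IK along the way
s,g,up=map(float,sys.argv[1:4]);o=bot.observe();A=Ro.from_rotvec(o["tcp_rot"]);q=o["qpos"];p0=o["tool_pos"]
e,q=ik(A.as_matrix(),p0+[0,0,up],1,q);print("lift",A.inv().apply([0,0,up*1e3]).round(1),e.round(2),q)
R,p=goal(s,g);r,sh=delta(R,p,o);l=A.inv().apply([0,0,up*1e3])
for k in(.25,.5,.75,1):
    B=A*Ro.from_rotvec(k*r,degrees=True);t=p0+A.apply((1-k)*l+k*sh)/1e3;e,q=ik(B.as_matrix(),t,1,q);print(k,e.round(2),q,t.round(3))
e,q=ik(R,goal(float(sys.argv[4]),g)[1],1,q);print("home",e.round(2),q)
E
python3 - <<'E'
from h import *
setG([.411,-.280,0],bot.observe())
E
for g in -36 -50 -20; do echo == $g; python3 plan.py .16 $g .17 .026; done
```

```text
== -36
lift [ 120.5   -0.3 -119.9] 0.0 [ 0.73  0.29 -0.74  1.87  0.83  1.59  2.36]
rot [ -0.9 -21.5  19.1] shift [-171.2  338.4 -480.9]
0.25 0.0 [ 0.55  0.18 -0.77  1.91  0.6   1.64  2.17] [ 0.396 -0.137  0.214]
0.5 0.0 [ 0.34  0.14 -0.79  1.88  0.42  1.69  1.92] [0.381 0.005 0.225]
0.75 0.0 [ 0.09  0.18 -0.8   1.79  0.3   1.72  1.61] [0.366 0.147 0.237]
1 0.0 [-0.59  0.21 -0.29  1.65  0.17  1.7   1.39] [0.35  0.29  0.249]
home 0.0 [-0.58  0.41 -0.28  1.64  0.23  1.51  1.37]
== -50
lift [ 120.5   -0.3 -119.9] 0.0 [ 0.73  0.29 -0.74  1.87  0.83  1.59  2.36]
rot [-12.5 -23.   27. ] shift [-171.2  338.3 -480.8]
0.25 0.0 [ 0.55  0.2  -0.75  1.88  0.58  1.66  2.14] [ 0.396 -0.137  0.214]
0.5 0.0 [ 0.37  0.17 -0.77  1.84  0.37  1.71  1.87] [0.381 0.005 0.225]
0.75 0.0 [ 0.14  0.19 -0.77  1.76  0.21  1.72  1.55] [0.366 0.147 0.237]
1 0.0 [-0.09  0.25 -0.76  1.64  0.12  1.68  1.21] [0.351 0.29  0.249]
home 0.0 [-0.17  0.48 -0.69  1.64  0.25  1.5   1.16]
== -20
lift [ 120.5   -0.3 -119.9] 0.0 [ 0.73  0.29 -0.74  1.87  0.83  1.59  2.36]
rot [ 12.2 -19.4  10. ] shift [-171.2  338.5 -480.9]
0.25 0.0 [ 0.54  0.15 -0.77  1.94  0.62  1.6   2.2 ] [ 0.396 -0.137  0.214]
0.5 0.0 [ 0.3   0.09 -0.8   1.93  0.47  1.65  1.97] [0.381 0.005 0.225]
0.75 0.0 [ 0.01  0.15 -0.81  1.83  0.4   1.7   1.69] [0.366 0.148 0.237]
1 0.0 [-0.36  0.27 -0.7   1.66  0.4   1.75  1.42] [0.35  0.29  0.249]
home 0.0 [-0.4   0.49 -0.65  1.66  0.52  1.59  1.34]
```

```bash
python3 -m handwheel '[[0,0,0,30,0,-30,0.5],[0,0,0,60,0,-60,0.5],[0,0,0,95,0,-95,0.5],[0,0,0,120,0,-120,0.5],[-0.5,-11,9.5,-25,170,-300,0.5],[-0.5,-11,9.5,-25,170,-300,0.5],[-0.5,-11,9.5,-25,170,-300,0.5],[-0.5,-11,9.5,-25,170,-300,0.5],[-0.5,-11,9.5,-25,170,-300,0.5],[-0.5,-11,9.5,-25,170,-300,0.5],[-0.5,-11,9.5,-25,170,-300,0.5],[-0.5,-11,9.5,-25,170,-300,0.5]]'
python3 plan.py .16 -36 0 .026 | head -3
```

```text
t: 19.6
tool_pos: [0.3795, 0.0054, 0.2245]
tcp_rot: [1.119, -2.366, 0.465]
contact_force: [-0.0, -0.0, -1.0]
gripper_width: 0.0679
grip_force: 20.0
lift [0. 0. 0.] 0.0 [ 0.53  0.17 -1.01  1.88  0.45  1.7   1.89]
rot [ -0.3 -10.4   9.8] shift [-148.2  193.5 -151.4]
0.25 0.0 [ 0.39  0.18 -0.99  1.84  0.38  1.72  1.74] [0.372 0.077 0.231]
```

```bash
python3 -m handwheel '[[-0.3,-10.4,9.8,-148,193,-151,0.5],[-0.3,-10.4,9.8,-148,193,-151,0.5],[-0.3,-10.4,9.8,-148,193,-151,0.5],[-0.3,-10.4,9.8,-148,193,-151,0.5],[-0.3,-10.4,9.8,-148,193,-151,0.5],[-0.3,-10.4,9.8,-148,193,-151,0.5],[-0.3,-10.4,9.8,-148,193,-151,0.5],[-0.3,-10.4,9.8,-148,193,-151,0.5]]'; python3 st.py
python3 - <<'E'
from h import *
for s in(.16,.13,.11): delta(*goal(s,-36,(-.0005,-.001)))
E
```

```text
t: 20.4
tool_pos: [0.3518, 0.2881, 0.2482]
tcp_rot: [0.994, -2.633, 0.431]
contact_force: [0.2, -0.4, -0.6]
gripper_width: 0.0678
grip_force: 20.0
collar in spindle mm [ 1.00e-01 -2.20e+00  1.59e+02] eul [ -0.2  -0.  -36.1] F [-0.2 -0.5 -0.6] M [ 0.39 -0.49 -0.19] t 20.4
rot [ 0.  -0.2 -0.1] shift [ 0.8  1.3 -0.6]
rot [ 0.  -0.2 -0.1] shift [-20.5   1.4  20.5]
rot [ 0.  -0.2 -0.1] shift [-34.7   1.4  34.6]
```

```bash
python3 -m handwheel '[[0,0,0,1,1.3,-0.6,0.5],[0,0,0,-10,1.3,10,0.5],[0,0,0,-20,1.3,20.5,0.5],[0,0,0,-27,1.3,27.5,0.5],[0,0,0,-27,1.3,27.5,0.5]]'>/dev/null; python3 st.py; python3 -m handwheel '[[0,0,0,-4,0,4,0.5],[0,0,0,-7,0,7,0.5],[0,0,0,-7,0,7,0.5]]'>/dev/null; python3 st.py;python3 -m handwheel '[[0,0,0,-4,0,4,0.5],[0,0,0,-7,0,7,0.5],[0,0,0,-7,0,7,0.5]]'>/dev/null; python3 st.py
```

```text
collar in spindle mm [ -1.6  -1.6 119.5] eul [ -0.3   0.1 -36.2] F [ 0.7 -0.6 -0.7] M [ 0.4  -0.46 -0.19] t 20.9
collar in spindle mm [ -0.8  -0.4 111. ] eul [ -0.1  -0.  -36.1] F [ 0.4 -0.4 -0.9] M [ 0.4  -0.56 -0.21] t 21.2
collar in spindle mm [ -0.2  -0.8 100.7] eul [ -0.1  -0.1 -36.1] F [ 2.4 -1.5 -1.5] M [ 0.32 -1.03  0.05] t 21.5
```

```bash
for i in 1 2; do python3 -m handwheel '[[0,0,0,-4,0,4,0.5],[0,0,0,-8,0,8,0.5],[0,0,0,-12,0,12,0.5],[0,0,0,-16,0,16,0.5],[0,0,0,-16,0,16,0.5]]'>/dev/null; python3 st.py;done; python3 -m handwheel '[[0,0,0,-4,0,4,0.5],[0,0,0,-8,0,8,0.5],[0,0,0,-11,0,11,0.5],[0,0,0,-11,0,11,0.5]]'>/dev/null; python3 st.py
```

```text
collar in spindle mm [-0.3 -1.1 77.7] eul [ -0.1  -0.1 -36.1] F [ 2.6 -3.5 -3.7] M [ 0.11 -1.5   0.5 ] t 22.0
collar in spindle mm [-0.2 -1.2 55.3] eul [ -0.1  -0.1 -36.1] F [ 5.2 -4.  -0.7] M [-0.11 -1.31  0.53] t 22.5
collar in spindle mm [-0.2 -1.3 39.9] eul [ -0.1  -0.1 -36.1] F [ 4.4 -3.  -0.5] M [-0.17 -1.24  0.65] t 22.9
```

```bash
python3 -m handwheel '[[0,0,0,-4,0,4,0.5],[0,0,0,-8,0,8,0.5],[0,0,0,-8,0,8,0.5]]'>/dev/null; python3 st.py; for i in 1 2 3; do python3 -m handwheel '[[0,0,0,-1.2,0,1.2,0.5],[0,0,0,-1.2,0,1.2,0.5]]'>/dev/null; python3 st.py;done
```

```text
collar in spindle mm [-0.2 -1.3 28.4] eul [ -0.1  -0.1 -36.1] F [ 4.8 -2.7 -0.6] M [-0.12 -1.38  0.64] t 23.2
collar in spindle mm [-0.2 -1.3 27.3] eul [ -0.1  -0.1 -36.1] F [ 5.8 -2.4  2.8] M [-0.28 -1.02  0.62] t 23.4
collar in spindle mm [-0.2 -1.3 25.7] eul [ -0.1  -0.1 -36.1] F [ 5.1 -2.7  2.7] M [-0.36 -0.98  0.66] t 23.6
collar in spindle mm [-0.2 -1.3 25.4] eul [ -0.2  -0.1 -36.1] F [ 7.1 -4.6  8.7] M [-0.88 -0.13  0.71] t 23.8
```

Roll seated (25.4 mm, firm). Release, withdraw, and plan for the weight.

```bash
python3 -m handwheel '[[0,0,0,1,0,-1,1],[0,0,0,1,0,-1,1],[0,0,0,1,0,-1,1],[0,0,0,1,0,-1,1],[0,0,0,1,0,-30,1],[0,0,0,1,0,-80,1],[0,0,0,1,0,-130,1],[0,0,0,1,0,-160,1],[0,0,0,1,0,-160,1]]'
python3 - <<'E'
from ik import *
im=bot.snapshot("wrist");cv2.imwrite("pics/w9.png",im[:,:,::-1]);o=bot.observe();C=cam("wrist",o);H=np.load("hub.npy")
for a in (.066,.026): print(proj(C,[H[:,3]+H[:,2]*a]).round(1))
q=o["qpos"];A=Ro.from_rotvec(o["tcp_rot"]);up=A.inv().apply([0,0,50]);print("up50",up.round(1))
R=tilt(165,30);p=tcp(R,[.4212,-.141,.2]);r,s=delta(R,p,o)
for k in(.25,.5,.75,1):
    B=A*Ro.from_rotvec(k*r,degrees=True);t=o["tool_pos"]+A.apply((1-k)*up+k*s)/1e3;e,q=ik(B.as_matrix(),t,1,q);print(k,e.round(2),q,t.round(3))
print(ik(R,tcp(R,[.4212,-.141,.032]),1,q))
E
```

```text
t: 24.7
tool_pos: [0.4287, 0.3726, 0.2755]
tcp_rot: [0.998, -2.639, 0.424]
contact_force: [0.3, 0.2, 0.1]
gripper_width: 0.0868
grip_force: 0.0
[[275.5 194.6]]
[[275.7 213. ]]
up50 [ 18.4  -8.5 -45.7]
rot [-33.6  12.4  48.5] shift [ 280.9 -351.3  255.9]
0.25 0.0 [ 0.06  0.39 -0.89  1.46  0.28  1.85  1.22] [0.427 0.243 0.293]
0.5 0.0 [ 0.34  0.28 -0.81  1.61  0.17  1.77  1.3 ] [0.426 0.115 0.263]
0.75 0.0 [ 0.57  0.28 -0.71  1.67  0.13  1.73  1.38] [ 0.424 -0.013  0.233]
1 0.0 [ 0.74  0.37 -0.58  1.63  0.14  1.73  1.42] [ 0.423 -0.141  0.203]
(np.float64(8.909206341294697e-05), array([ 0.7 ,  0.56, -0.55,  1.75,  0.23,  1.44,  1.37]))
```

```bash
python3 -m handwheel '[[0,0,0,18,-8,-46,1],[-33.6,12.4,48.5,281,-351,256,1],[-33.6,12.4,48.5,281,-351,256,1],[-33.6,12.4,48.5,281,-351,256,1],[-33.6,12.4,48.5,281,-351,256,1],[-33.6,12.4,48.5,281,-351,256,1],[-33.6,12.4,48.5,281,-351,256,1],[-33.6,12.4,48.5,281,-351,256,1],[-33.6,12.4,48.5,281,-351,256,1],[-33.6,12.4,48.5,281,-351,256,1],[-33.6,12.4,48.5,281,-351,256,1],[-33.6,12.4,48.5,281,-351,256,1]]'
python3 - <<'E'
from h import *
R=tilt(165,30);delta(R,tcp(R,[.4212,-.141,.14]))
delta(R,tcp(R,[.4212,-.141,.032]))
E
```

```text
t: 25.95
tool_pos: [0.4196, -0.1481, 0.2005]
tcp_rot: [-0.353, -2.592, -0.088]
contact_force: [0.7, -0.4, -0.6]
gripper_width: 0.0869
grip_force: 0.0
rot [-0.1 -0.3 -0.5] shift [-30.2   7.6  49.3]
rot [-0.1 -0.3 -0.5] shift [-84.6   8.2 142.6]
```

```bash
python3 -m handwheel '[[0,0,-0.5,-30,8,49,1],[0,0,-0.5,-45,8,76,1],[0,0,-0.5,-62,8,104,1],[0,0,-0.5,-75,8,126,1],[0,0,-0.5,-86,8,142,1],[0,0,-0.5,-86,8,142,1]]'; python3 -m handwheel '[[0,0,0,0,0,0,0.2],[0,0,0,0,0,0,0.2],[0,0,0,0,0,0,0.2],[0,0,0,0,0,0,0.2],[0,0,0,0,0,0,0.2],[0,0,0,0,0,0,0.2]]' 40
python3 - <<'E'
from h import *
o=bot.observe();R=Ro.from_rotvec(o["tcp_rot"]).as_matrix();g=o["tool_pos"]+.003*R[:,2];print(g)
b=np.array([np.cos(np.radians(165)),np.sin(np.radians(165))]);e=np.array([.4225,-.141]);c=g[:2]+b*((e-g[:2])@b);print(c)
setG([*c,0],o)
E
for g in 39 30; do python3 plan.py .16 $g .19 .066;done
```

```text
t: 26.55
tool_pos: [0.4248, -0.1367, 0.0344]
tcp_rot: [-0.333, -2.593, -0.093]
contact_force: [-1.0, 0.1, -0.4]
gripper_width: 0.087
grip_force: 0.0
t: 27.15
tool_pos: [0.427, -0.1383, 0.0374]
tcp_rot: [-0.334, -2.599, -0.087]
contact_force: [-1.6, -3.5, 2.6]
gripper_width: 0.047
grip_force: 1.9
[ 0.42554646 -0.13791946  0.03475898]
[ 0.42347421 -0.1373642 ]
lift [  95.    -0.3 -164.5] 0.0 [ 0.8   0.38 -0.68  1.59  0.16  1.78  1.4 ]
rot [ 27.5 -26.2 -53. ] shift [267.6 395.7 -97.9]
0.25 0.0 [ 0.67  0.19 -0.74  1.74  0.1   1.67  1.48] [ 0.408 -0.031  0.234]
0.5 0.0 [ 0.49  0.05 -0.79  1.82  0.06  1.59  1.52] [0.389 0.076 0.241]
0.75 0.0 [ 0.26 -0.01 -0.83  1.84  0.07  1.52  1.49] [0.369 0.184 0.248]
1 0.0 [-0.02  0.03 -0.87  1.79  0.19  1.47  1.41] [0.35  0.291 0.255]
home 0.0 [-0.08  0.22 -0.84  1.82  0.32  1.34  1.3 ]
lift [  95.    -0.3 -164.5] 0.0 [ 0.8   0.38 -0.68  1.59  0.16  1.78  1.4 ]
rot [ 21.3 -25.5 -46.3] shift [267.2 395.3 -98.2]
0.25 0.0 [ 0.69  0.19 -0.74  1.74  0.08  1.67  1.46] [ 0.408 -0.031  0.234]
0.5 0.0 [ 0.52  0.05 -0.78  1.82  0.02  1.59  1.48] [0.389 0.076 0.241]
0.75 0.0 [ 0.3  -0.01 -0.82  1.84  0.02  1.52  1.44] [0.37  0.183 0.248]
1 0.0 [ 0.03  0.02 -0.85  1.79  0.11  1.46  1.35] [0.351 0.291 0.255]
home 0.0 [-0.05  0.2  -0.82  1.82  0.24  1.32  1.25]
```

```bash
python3 -m handwheel '[[0,0,0,0,0,0,0.2],[0,0,0,0,0,0,0.2],[0,0,0,0,0,0,0.2],[0,0,0,0,0,0,0.2]]' 40
python3 - <<'E'
from h import *
o=bot.observe();R=Ro.from_rotvec(o["tcp_rot"]).as_matrix();g=o["tool_pos"]+.003*R[:,2];print(g)
b=np.array([np.cos(np.radians(165)),np.sin(np.radians(165))]);e=np.array([.4225,-.141]);c=g[:2]+b*((e-g[:2])@b);print(c)
setG([*c,0],o)
E
```

```text
t: 27.55
tool_pos: [0.4268, -0.1386, 0.0374]
tcp_rot: [-0.335, -2.598, -0.087]
contact_force: [-2.0, -4.9, 3.6]
gripper_width: 0.0409
grip_force: 40.0
[ 0.42537798 -0.13825947  0.0347541 ]
[ 0.42337792 -0.13772355]
```

```bash
python3 -m handwheel '[[0,0,0,22,0,-38,0.2],[0,0,0,45,0,-78,0.2],[0,0,0,70,0,-121,0.2],[0,0,0,95,0,-164,0.2],[13.7,-13,-26,181,198,-131,0.2],[13.7,-13,-26,181,198,-131,0.2],[13.7,-13,-26,181,198,-131,0.2],[13.7,-13,-26,181,198,-131,0.2],[13.7,-13,-26,181,198,-131,0.2],[13.7,-13,-26,181,198,-131,0.2]]'
python3 plan.py .16 39 0 .066
```

```text
t: 28.55
tool_pos: [0.3875, 0.0824, 0.241]
tcp_rot: [0.366, -2.823, 0.107]
contact_force: [0.0, -0.6, -3.7]
gripper_width: 0.0411
grip_force: 40.0
lift [0. 0. 0.] 0.0 [ 0.71  0.07 -1.03  1.82  0.08  1.59  1.49]
rot [ 13.8 -13.  -26.4] shift [-11.  210.5 -26.3]
0.25 0.0 [ 0.69  0.03 -1.14  1.83  0.07  1.55  1.49] [0.378 0.135 0.245]
0.5 0.0 [ 0.57  0.   -1.15  1.83  0.08  1.52  1.49] [0.369 0.187 0.248]
0.75 0.0 [ 0.42  0.02 -1.15  1.81  0.13  1.5   1.45] [0.359 0.239 0.252]
1 0.0 [ 0.27  0.06 -1.16  1.79  0.22  1.48  1.39] [0.35  0.291 0.255]
home 0.0 [ 0.1   0.28 -1.06  1.82  0.4   1.37  1.24]
```

```bash
python3 -m handwheel '[[13.8,-13,-26.4,-11,210,-26,0.2],[13.8,-13,-26.4,-11,210,-26,0.2],[13.8,-13,-26.4,-11,210,-26,0.2],[13.8,-13,-26.4,-11,210,-26,0.2],[13.8,-13,-26.4,-11,210,-26,0.2],[13.8,-13,-26.4,-11,210,-26,0.2],[13.8,-13,-26.4,-11,210,-26,0.2]]'; python3 st.py
python3 - <<'E'
from h import *
for s in(.16,.13,.12,.11): delta(*goal(s,39,(-.0005,-.001)))
E
```

```text
t: 29.25
tool_pos: [0.3538, 0.2846, 0.2539]
tcp_rot: [1.119, -2.861, 0.324]
contact_force: [-0.2, -0.6, -4.0]
gripper_width: 0.0411
grip_force: 40.0
collar in spindle mm [  0.2  -7.5 158.3] eul [-0.1  0.4 38.5] F [-2.1 -0.5 -3.5] M [ 0.39 -0.21 -0.2 ] t 29.25
rot [ 0.1 -0.4 -0.5] shift [-0.7  6.1 -2.4]
rot [ 0.1 -0.4 -0.5] shift [-15.9   6.2  23.5]
rot [ 0.1 -0.4 -0.5] shift [-20.9   6.3  32.1]
rot [ 0.1 -0.4 -0.5] shift [-26.    6.3  40.8]
```

```bash
python3 -m handwheel '[[0,0,-0.5,-1,6,-2,0.2],[0,0,-0.5,-8,6,10,0.2],[0,0,-0.5,-16,6,23.5,0.2],[0,0,-0.5,-16,6,23.5,0.2]]'>/dev/null; python3 st.py
python3 - <<'E'
from h import *
for s in(.12,.11,.10): delta(*goal(s,39,(-.0003,-.001)))
E
```

```text
collar in spindle mm [ -0.9  -2.1 129.2] eul [ 0.1  0.4 38.8] F [-1.6 -0.1 -4.4] M [ 0.47 -0.21 -0.2 ] t 29.65
rot [ 0.1 -0.4 -0.1] shift [-5.2  0.9  7.5]
rot [ 0.1 -0.4 -0.1] shift [-10.3   0.9  16.1]
rot [ 0.1 -0.4 -0.1] shift [-15.4   0.9  24.8]
```

```bash
python3 -m handwheel '[[0,0,0,-5,0.5,7,0.2],[0,0,0,-8,0.5,11,0.2],[0,0,0,-8,0.5,11,0.2]]'>/dev/null; python3 st.py;python3 -m handwheel '[[0,0,0,-2,0,3.5,0.2],[0,0,0,-4,0,7,0.2],[0,0,0,-4,0,7,0.2]]'>/dev/null; python3 st.py;python3 -m handwheel '[[0,0,0,-2,0,3.5,0.2],[0,0,0,-4,0,7,0.2],[0,0,0,-4,0,7,0.2]]'>/dev/null; python3 st.py
```

```text
collar in spindle mm [  1.2   0.7 116.9] eul [ 0.1  0.2 39. ] F [-1.5  0.3 -3.4] M [ 0.45 -0.19 -0.25] t 29.95
collar in spindle mm [  1.1   0.8 108.8] eul [ 0.1  0.2 39. ] F [-1.9  0.3 -4.1] M [ 0.47 -0.2  -0.2 ] t 30.25
collar in spindle mm [  1.    0.6 100.5] eul [ 0.1  0.2 39. ] F [-1.6 -0.6 -4. ] M [ 0.24 -0.31 -0.06] t 30.55
```

```bash
python3 -m handwheel '[[0,0,0,-4,0,7,0.2],[0,0,0,-8,0,14,0.2],[0,0,0,-8,0,14,0.2]]'>/dev/null; python3 st.py;python3 -m handwheel '[[0,0,0,-3,0,5,0.2],[0,0,0,-5.5,0,9.5,0.2],[0,0,0,-5.5,0,9.5,0.2]]'>/dev/null; python3 st.py;for i in 1 2 3; do python3 -m handwheel '[[0,0,0,-0.8,0,1.5,0.2],[0,0,0,-0.8,0,1.5,0.2]]'>/dev/null; python3 st.py;done
```

```text
collar in spindle mm [ 0.6  0.4 83.7] eul [ 0.1  0.3 39. ] F [-2.3 -1.5 -4.8] M [ 0.08 -0.43  0.01] t 30.85
collar in spindle mm [ 1.   0.4 73.2] eul [ 0.1  0.2 39. ] F [-1.7 -3.1 -4.7] M [ 0.03 -0.41  0.09] t 31.15
collar in spindle mm [ 1.   0.5 72.1] eul [ 0.   0.2 39. ] F [-1.6 -3.3 -3.7] M [-0.14 -0.28  0.08] t 31.35
collar in spindle mm [ 1.1  0.5 70.6] eul [ 0.   0.2 39. ] F [-1.9 -3.1 -3.3] M [-0.28 -0.16  0.1 ] t 31.55
collar in spindle mm [ 1.1  0.5 68.8] eul [ 0.   0.2 39. ] F [-1.3 -3.9 -3.3] M [-0.39 -0.18  0.17] t 31.75
```

```bash
for i in 1 2 3 4; do python3 -m handwheel '[[0,0,0,-0.7,0,1.2,0.2],[0,0,0,-0.7,0,1.2,0.2]]'>/dev/null; python3 st.py;done
```

```text
collar in spindle mm [ 1.   0.5 67.3] eul [ 0.   0.2 39. ] F [-1.3 -4.2 -2. ] M [-0.5  -0.2   0.26] t 31.95
collar in spindle mm [ 0.9  0.5 65.9] eul [ 0.1  0.2 39. ] F [-1.1 -3.6 -1.9] M [-0.55 -0.12  0.3 ] t 32.15
collar in spindle mm [ 0.9  0.4 65.4] eul [ 0.   0.3 39. ] F [-0.7 -5.4  5.7] M [-1.12  0.38  0.29] t 32.35
collar in spindle mm [ 0.9  0.4 65.3] eul [-0.   0.4 39. ] F [-1.4 -6.  15. ] M [-1.73  1.19  0.36] t 32.55
```

```bash
python3 -m handwheel '[[0,0,0,0.8,0,-1.5,0.9],[0,0,0,0.8,0,-1.5,0.9],[0,0,0,0.8,0,-1.5,0.9],[0,0,0,0.8,0,-1.5,0.9],[0,0,0,0.8,0,-1.5,0.9],[0,0,0,0.8,0,-25,0.9],[0,0,0,0.8,0,-70,0.9],[0,0,0,0.8,0,-120,0.9],[0,0,0,0.8,0,-150,0.9],[0,0,0,0.8,0,-150,0.9]]'
python3 - <<'E'
from h import *
o=bot.observe();C=cam("wrist",o);im=bot.snapshot("wrist");cv2.imwrite("pics/w10.png",im[:,:,::-1])
H=np.load("hub.npy")
P=proj(C,[H[:,3]+H[:,2]*a for a in(.122,.106,.102,.066,.026)]);print(P.round(0).tolist())
# ellipse check: predicted outlines vs strong edges
th=np.linspace(0,2*np.pi,120,endpoint=False);g=cv2.GaussianBlur(cv2.cvtColor(im,cv2.COLOR_RGB2GRAY),(0,0),1).astype(float)
G=np.hypot(cv2.Sobel(g,-1,1,0),cv2.Sobel(g,-1,0,1))
for nm,r,s0 in(("weight top",.021,.102),("roll top",.0345,.066),("collar bottom",.03,0.)):
    out=[]
    for ds in np.arange(-.012,.0121,.003):
        Q=proj(C,[H[:,3]+H[:,:3]@np.array([r*np.cos(t),r*np.sin(t),s0+ds]) for t in th]).astype(np.float32)
        out.append(round(float(np.median(cv2.remap(G,Q[:,0:1],Q[:,1:2],1))),1))
    print(nm,out)
E
```

```text
t: 33.55
tool_pos: [0.3839, 0.3416, 0.3186]
tcp_rot: [1.137, -2.863, 0.32]
contact_force: [0.2, 0.6, -0.0]
gripper_width: 0.0781
grip_force: 0.0
[[275.0, 188.0], [275.0, 193.0], [275.0, 194.0], [275.0, 203.0], [276.0, 210.0]]
weight top [29.3, 40.7, 53.1, 63.2, 55.8, 52.7, 49.5, 43.1, 37.5]
roll top [55.1, 64.5, 74.8, 88.4, 94.0, 86.3, 81.3, 75.0, 68.8]
collar bottom [45.3, 46.8, 52.7, 50.4, 48.0, 49.3, 46.2, 40.8, 43.9]
```

```bash
python3 -c "
from rig import bot
print(bot.hand_in())"
```

```text
the job is handed in; nothing more can be done
None
```

The drive collar, label roll and hold-down weight are threaded on the spindle in that order, each pressed down until it stopped at its home height. The job was handed in at about 34 s with the gripper open and clear. The tape measure and multimeter were not knowingly touched, but I did not look at them again at the end.

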